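# Turn the plaque over and hold the filter selector at its third stop

### The arm

A 6-joint arm with a two-finger parallel gripper is mounted at the origin on the work surface. World frame = base frame: x ahead of the robot, y to its left, z up, the work surface at z = 0. Lengths are in m, angles in rad, forces in N, time in s.
With the tool pointing down it reaches from about 0.325 to 0.775 m from the base axis. Payload 5.5 kg.
Tool frame: the origin (TCP) lies on the centre line of the jaws, within the pads' length; the fingertips stand bot.tips_ahead ahead of it and the grasp point (between the pads) lies 8 mm behind it (bot.tips_ahead is the distance from the TCP to the fingertips, in m); z points along the fingers, y is the line along which they close (so a half turn about z gives the same grasp; the last joint's range is limited). The gripper opens to 88 mm and grips with 3 to 60 N. Pads are 20 mm wide; open, the fingers measure 115 mm over their backs; the gripper's body (75 mm by 178 mm) begins 61 mm behind the grasp point.
Start: joints at [-1.338, 0.091, 1.231, -0, 1.82, -0.057], TCP at [0.171, -0.575, 0.204] pointing down, gripper open.
Joint ranges: [-2.87, 2.87], [-0.86, 2.18], [0.17, 2.46], [-1.51, 4.65], [0.06, 2.69], [-2.65, 2.65]. Speed limits (rad/s): [2.57, 2.57, 3.01, 3.14, 3.14, 3.14].

### API

Orientations are given as [roll, pitch, yaw] about the fixed x, y, z axes, in that order (R = Rz(yaw) Ry(pitch) Rx(roll)).
In Python, from station import bot gives the robot as it stands.
- The arm moves only by the tool send_rows, never from a script. Its argument "rows" is a list of rows, each a list of 7 numbers: the opening, from -1 (shut) to 1 (fully open), then the shift along the tool's x, y, z each as a share of 0.1 m, from -1 to 1, then the turn, a rotation vector about the tool's x, y, z each as a share of 360 degrees, from -1 to 1. In form: [[gripper, tx, ty, tz, wx, wy, wz], ...]. A call has 1 to 8 rows; each row is the pose to reach, as a shift and turn from the pose commanded when the call began, along the tool's axes at that moment, turning the shorter way round; what a row does not reach only later rows make up. A row lasts 1/12 s, in which the tool goes at most 41.7 mm and 7.16 degrees, less where a joint would pass 70% of its speed; a pose out of reach is approached as far as the arm can. A call with a number of a shift or a turn outside -1 to 1 is refused whole. A call with a gripper value outside its range is refused whole. The fingers move at their own pace and stop on an object; "force" is the grip in N (left out, the last holds). Time passes only in rows, so rows that repeat a pose let the fingers close. It gives the time, the measured TCP pose, the force, the opening and the grip force at its end, in the units of the state.
- bot.observe(): the state, without advancing time (a new reading comes with each control period).
- bot.grab_frame(name): name is "scene" or "top" or "wrist"; returns the picture (384x512x3 uint8, red, green, blue); there is no depth.
- bot.camera_params(name): a dict with "fx", "fy", "cx", "cy" (pixels), "k1" (the pictures are not rectified: a ray, as slopes to the right and down, at radius r is drawn at 1 + k1 r^2 times it, then the intrinsics apply), "R" (3x3) and "t" (3): a world point X has camera coordinates R X + t. Camera axes: x right, y down, z forward; pixel columns grow to the right and rows downward; lengths in m; the calibration is good to about 2 mm. A picture is of the moment at which its call begins: read the wrist's pose just before it. camera_params takes no time and is no camera call; for the wrist camera it gives the pose at the moment of the call.
- bot.job_done(): hands the job in; it is judged then, once.
The state is a dict: "time": time; "joint_pos": joint angles; "qd": joint speeds; "tau": joint torques, N m; "tcp_pos": TCP position; "tool_rot": TCP orientation; "contact_force": force on the tool from outside, world axes, zero at the start; "ft_torque": the same for the moment, N m; "finger_gap": opening from 0.0 (shut) to 1.0 (fully open); "gripper_force": force on a finger pad.
Only numpy, scipy, OpenCV 4.12 (cv2) and the standard library are available. Lean on these libraries where they do the work, as an engineer would, in place of code of your own. Each camera call takes 0.05 s, during which the arm holds its last target. There are 200 camera calls.

### The job

On the plaque reader, take the hinged plaque frame by its bar and swing it right over so that it lies flat over the window with its other face down. Then grip the selector knob and turn it clockwise from home, counting the clicks, to the third stop without running past it. Finish while still gripping the knob squarely in that third stop with the frame left lying over; do not shift the other things on the bench.

Things in the scene. Friction and masses are not known exactly. Their poses are not given: they have to be found in the camera images.
- stage: Flip stage, fixed left or right of the selector box: low cream base 84 x 250 x 40 mm (x, y, z), aluminium top, with a flat plaque frame hinged across its middle (hinge along x, 46 mm up, between steel lugs 56 mm high). Origin: centre of its underside, z up; turned up to 0.3 rad. Rubber pad on its +y half, round dark window flat in the top of its -y half.
- window (a point): Centre of the dark round read window (52 mm across) in the top of the stage, 41 mm above the bench, 55 mm from the hinge on the -y side: the frame must end lying flat over it. Carries the stage's axes.
- leaf (a joint): Angle of the plaque frame, rad: 0 = flat on the pad side (+y), pi/2 = upright, 3.14 = turned over, flat over the window (hard stops at both ends). Starts at 0 to 0.4. The frame is an aluminium plate 80 x 92 x 6 mm holding a white plaque, 0.15 kg; its hinge is stiff (0.12 N m friction), so it stays where it is left.
- leaf_bar (a point): Grip point on the frame's handle: a round steel bar, 12 mm diameter, along the stage's x at the frame's free edge, 105 mm from the hinge axis. It sticks out 72 mm past the frame on the stage's -x (robot) side, free above the bench; this point is on its axis, 28 mm from its end. Pinched across from above, the bar turns between the pads as the frame swings. Turns with the frame.
- leaf_hinge (a point): Point on the hinge axis level with leaf_bar: the bar's grip point moves on a half circle of 105 mm radius about it, in the stage's y-z plane, from +y over the top to -y. Fixed, with the stage's axes.
- selector: Filter selector box, fixed, turned up to 0.3 rad: cream box 130 x 130 x 60 mm with a round aluminium dial (100 mm across, 3 mm thick) on top with six black tick marks, one per stop, and a black knob in the middle. Origin: centre of its underside, below the knob's axis; z up.
- knob (a joint): Angle of the knob, rad, growing clockwise from above: 0 = home stop, where it starts (pointer at the tick furthest anticlockwise). Detents pull it into a stop every 24 degrees: 0.419, 0.838, third 1.257, then two more; end stops at -0.05 and 2.2. It needs at most 0.16 N m; midway between two stops the pull changes over to the next: that is the click.
- knob_grip (a point): Grip point on the knob's vertical axis, 93 mm above the bench. The knob: a disc (54 mm across, 63 to 71 mm above the bench) with an upright grip bar 48 mm long, 14 mm thick, up to 106 mm. Turns with the knob: x runs along the bar to the pointer nose with the white line, z up. At home, x points 0.63 rad anticlockwise from the box's x.
- bottle_a: Bystander, to be left alone: capped clear glass laboratory bottle, 70 mm across, 140 mm tall, standing towards the far side. Origin: centre of its underside.
- bottle_b: Bystander, to be left alone: capped amber glass laboratory bottle, 70 mm across, 140 mm tall, standing towards the far side. Origin: centre of its underside.
- vial: Bystander, to be left alone: small capped glass vial, 32 mm across, 50 mm tall, between and slightly beyond the two units. Origin: centre of its underside.
- plaques: Bystander, to be left alone: spare white plaque 60 x 80 x 8 mm lying flat near the robot, left. Origin: centre of its underside.
- spatula: Bystander, to be left alone: steel scoop 170 mm long lying flat near the robot, right. Origin: on its handle near the middle of its length.
Mind the look-alikes: they are no part of the job. What is shaped like the selector but blue or brown is not meant.

How it is judged:
By the outcome, as a careful person would: the job done as asked, in the order asked, and still so for the second after the job is handed in, while the arm keeps its last pose, push and grip.
It also fails if it takes over 58 s, if anything falls off the work surface, if the arm or the gripper's body presses on something with over 40 N, if the wrist force passes 120 N, or if a joint passes its speed limit or range.

## Working session

There is one attempt and no reset: what is moved stays moved. The work goes in short steps, Python scripts to look and compute and a tool call to move; the robot and the scene stay as the last step left them, time stands still between calls to the robot, and variables do not carry over. Pictures are saved under pics/ and viewed, at most 13 in all, crops included, and the job is handed in when it is done.

Besides the shell and the picture viewer there is one more tool, called after "Call:" as name(argument=value, ...), one argument or row to a line, values as JSON. send_rows: Moves the arm, as the interface text tells. Its arguments: {"type":"object","properties":{"rows":{"type":"array"},"force":{"type":"number"}},"required":["rows"]}

```bash
mkdir -p pics; ls; cat > h.py <<'E'
import numpy as np, cv2
from station import bot
def ray(name_or_p,u,v):
    p=bot.camera_params(name_or_p) if isinstance(name_or_p,str) else name_or_p
    K=np.array([[p['fx'],0,p['cx']],[0,p['fy'],p['cy']],[0,0,1.]])
    n=cv2.undistortPoints(np.array([[[u,v]]],float),K,np.array([p['k1'],0,0,0,0.]))[0,0]
    R=np.array(p['R']);t=np.array(p['t']);return -R.T@t, R.T@np.array([n[0],n[1],1])
def plane(p,u,v,z):
    o,d=ray(p,u,v);return o+d*(z-o[2])/d[2]
def proj(p,X):
    if isinstance(p,str):p=bot.camera_params(p)
    c=np.array(p['R'])@X+np.array(p['t']);a=c[:2]/c[2];a=a*(1+p['k1']*(a@a))
    return np.array([p['fx']*a[0]+p['cx'],p['fy']*a[1]+p['cy']])
E
python3 - <<'E'
from h import *
for n in ("top","scene"):
    f=bot.grab_frame(n);np.save(f'pics/{n}0.npy',f);cv2.imwrite(f'pics/{n}0.png',cv2.resize(f[:,:,::-1],(800,600)))
    p=bot.camera_params(n);print(n,{k:np.round(v,3).tolist() for k,v in p.items()})
print(bot.tips_ahead,bot.observe())
E
```

```text
pics
top {'fx': 490.428, 'fy': 490.428, 'cx': 252.991, 'cy': 191.957, 'k1': 0.008, 'R': [[-0.021, -1.0, -0.014], [-0.998, 0.022, -0.063], [0.063, 0.013, -0.998]], 't': [0.074, 0.466, 1.582]}
scene {'fx': 490.691, 'fy': 490.691, 'cx': 255.895, 'cy': 189.703, 'k1': -0.145, 'R': [[0.562, 0.827, -0.006], [0.634, -0.436, -0.639], [-0.531, 0.355, -0.769]], 't': [-0.297, -0.224, 1.477]}
0.011 {'time': 0.1, 'joint_pos': array([-1.33770477e+00,  9.17813203e-02,  1.23174219e+00,  3.30605814e-07,
        1.81978207e+00, -5.67058477e-02]), 'qd': array([-7.55558738e-05, -6.91552086e-04, -1.53035387e-03, -1.52461065e-04,
        6.03639067e-04,  5.51089868e-04]), 'tau': array([ 2.34744977e-03, -4.47859883e+01, -4.07568598e+01,  6.99788961e-02,
        2.84655963e-02, -1.07365393e-04]), 'tcp_pos': array([ 0.17138363, -0.57470343,  0.20293446]), 'tool_rot': array([-3.13988249e+00, -9.74011124e-05,  2.89797404e-01]), 'contact_force': array([-0.50744672,  0.36795403,  0.02331264]), 'ft_torque': array([-0.01102572,  0.02914457,  0.04833749]), 'gripper_force': 0.0, 'finger_gap': 0.9990958169817065}
```

View pics/top0.png

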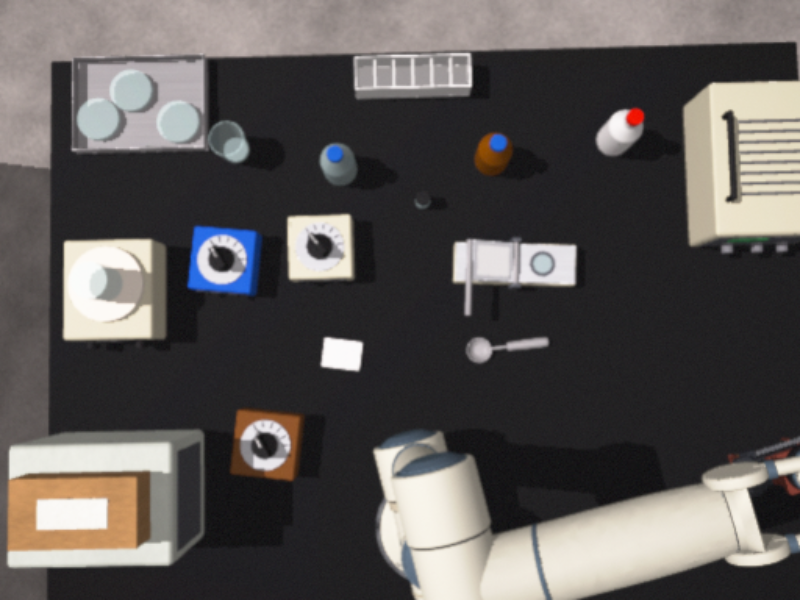

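View pics/scene0.png

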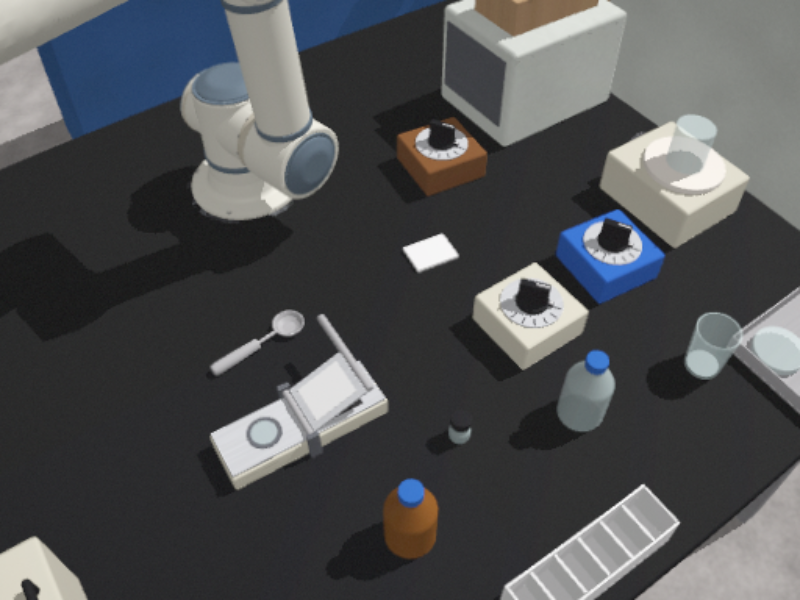

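Top view (800x600): three selector-shaped boxes. The cream one is at (320,247), the blue at (222,260) and the brown at (266,445); the cream one with six ticks fits. The stage is at (515,263), its bar runs from (468,240) to (468,315), and the window is at (542,263). I'll confirm in one enlarged crop while measuring.

```bash
python3 - <<'E'
from h import *
t=np.load('pics/top0.npy');s=np.load('pics/scene0.npy')
c=[cv2.resize(a[:,:,::-1],(400,300),interpolation=cv2.INTER_CUBIC) for a in (t[130:190,165:245],t[145:211,285:373],s[165:237,298:394],s[195:315,130:290])]
cv2.imwrite('pics/crop1.png',np.vstack([np.hstack(c[:2]),np.hstack(c[2:])]))
# circles / boxes on top image
hsv=cv2.cvtColor(t,cv2.COLOR_RGB2HSV)
m=((hsv[...,2]>90)).astype(np.uint8)
for nm,(r0,r1,c0,c1),z in (("selector",(130,190,170,240),.06),("stage",(145,211,283,375),.041)):
    k=np.zeros_like(m);k[r0:r1,c0:c1]=m[r0:r1,c0:c1]
    cs,_=cv2.findContours(k,cv2.RETR_EXTERNAL,cv2.CHAIN_APPROX_NONE);cn=max(cs,key=cv2.contourArea)
    b=cv2.boxPoints(cv2.minAreaRect(cn));print(nm,np.round(b,1).tolist())
    P=np.array([plane("top",*q,z) for q in b]);print(np.round(P,4).tolist(),'mean',P.mean(0).round(4))
    for i in range(4):
        d=P[(i+1)%4]-P[i];print(np.linalg.norm(d).round(4),np.arctan2(d[1],d[0]).round(3))
E
```

```text
selector [[182.8000030517578, 137.60000610351562], [224.8000030517578, 136.39999389648438], [226.10000610351562, 178.0], [184.10000610351562, 179.3000030517578]]
[[0.6432, 0.2837, 0.06], [0.6442, 0.1494, 0.06], [0.5107, 0.1477, 0.06], [0.5096, 0.2813, 0.06]] mean [0.5769 0.2155 0.06  ]
0.1343 -1.564
0.1335 -3.129
0.1336 1.579
0.1336 0.018
stage [[288.20001220703125, 153.3000030517578], [367.79998779296875, 150.6999969482422], [369.29998779296875, 198.8000030517578], [289.70001220703125, 201.3000030517578]]
[[0.5878, -0.0522, 0.041], [0.5902, -0.3075, 0.041], [0.4359, -0.307, 0.041], [0.4332, -0.0532, 0.041]] mean [ 0.5118 -0.18    0.041 ]
0.2553 -1.562
0.1542 3.138
0.2538 1.582
0.1546 0.006
```

View pics/crop1.png

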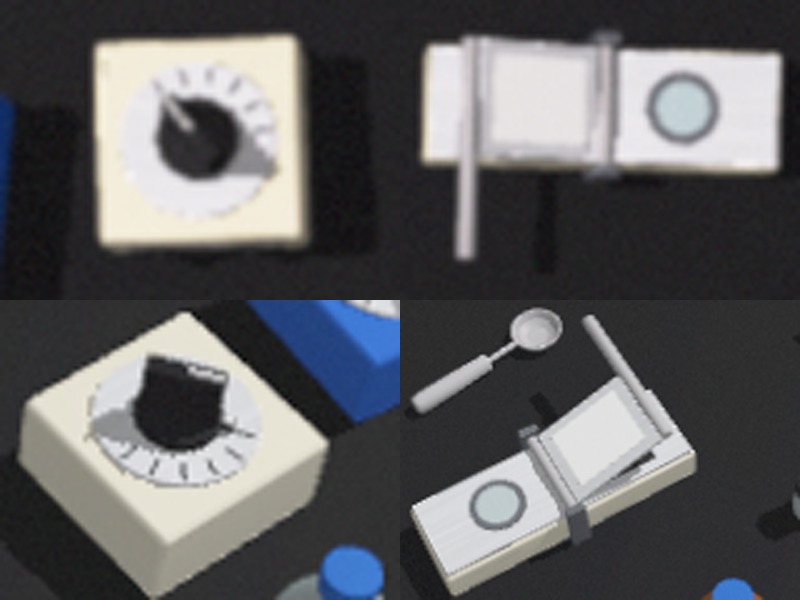

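The crop confirms it: the cream selector has six ticks and its pointer is at the anticlockwise end. The window is on the right (-y), the frame is raised slightly, and the bar sticks out towards the robot. Next, the exact poses.

```bash
python3 - <<'E'
from h import *
t=np.load('pics/top0.npy');s=np.load('pics/scene0.npy');T=bot.camera_params('top');S=bot.camera_params('scene')
# stage edges at right part (window half): sub-pixel threshold crossing
g=cv2.cvtColor(t,cv2.COLOR_RGB2GRAY).astype(float)
def cross(pr,lev): 
    i=np.where((pr[:-1]<lev)!=(pr[1:]<lev))[0];return [j+(lev-pr[j])/(pr[j+1]-pr[j]) for j in i]
A=[];B=[]
for u in range(327,366):
    x=cross(g[148:192,u],110);A.append([u,148+x[0]]);B.append([u,148+x[-1]])
for nm,L,z in(("far",A,.04),("near",B,.04)):
    W=np.array([plane(T,*q,z) for q in L]);k=np.polyfit(W[:,1],W[:,0],1);print(nm,'x at y=-.2',np.polyval(k,-.2).round(4),'yaw',(-np.arctan(k[0])).round(4),np.std(W[:,0]-np.polyval(k,W[:,1])).round(5))
for nm,z,rng in(("ends",.04,range(158,180)),):
    W=[]
    for v in rng:
        x=cross(g[v,280:380],110);W.append([plane(T,280+x[0],v,z)[1],plane(T,280+x[-1],v,z)[1]])
    print('ends y',np.median(W,0))
# window: bluish pixels
hsv=cv2.cvtColor(t,cv2.COLOR_RGB2HSV)
m=((t[...,2].astype(int)-t[...,0])>12)&(np.arange(512)[None]>325)&(np.arange(512)[None]<365)&(np.arange(384)[:,None]>150)&(np.arange(384)[:,None]<186)
c=np.argwhere(m).mean(0)[::-1];print('window',m.sum(),c,plane(T,*c,.041).round(4))
def tri(a,b):
    (o1,d1),(o2,d2)=ray(T,*a),ray(S,*b)
    k=np.linalg.lstsq(np.c_[d1,-d2],o2-o1,rcond=None)[0];p,q=o1+k[0]*d1,o2+k[1]*d2;return ((p+q)/2).round(4),np.linalg.norm(p-q).round(4)
print('bar end near',tri((299.3,201.3),(206.8,203.5)))
# bar centreline in top image rows 185..200
print('bar u',[(v,np.round(283+np.mean(cross(g[v,283:315],100)),2)) for v in (186,190,194,198)])
# dial centre: bright, unsaturated region on selector
k=(hsv[...,1]<25)&(hsv[...,2]>120);k[:130]=0;k[190:]=0;k[:,:180]=0;k[:,228:]=0
pts=np.argwhere(k)[:,::-1].astype(np.float32);hull=cv2.convexHull(pts);e=cv2.fitEllipse(hull);print('dial',e,plane(T,*e[0],.063).round(4))
# pointer line
d=plane(T,165+165*.2,130+90*.2,.10),plane(T,165+190*.2,130+130*.2,.10)
v=d[0]-d[1];print('pointer',np.round(d,4).tolist(),np.arctan2(v[1],v[0]))
E
```

```text
far x at y=-.2 0.5797 yaw -0.0658 0.00152
near x at y=-.2 0.493 yaw -0.0557 0.00076
ends y [-0.05490938 -0.30720846]
window 118 [346.73728814 168.49152542] [ 0.5345 -0.2383  0.041 ]
bar end near (array([ 0.4325, -0.0778,  0.0799]), np.float64(0.0063))
bar u [(186, np.float64(299.22)), (190, np.float64(299.14)), (194, np.float64(298.93)), (198, np.float64(298.82))]
dial ((205.32261657714844, 158.0715789794922), (39.29854202270508, 62.80351638793945), 84.33430480957031) [0.5755 0.2124 0.063 ]
pointer [[0.6025, 0.2306, 0.1], [0.5771, 0.2154, 0.1]] 0.539300377569088
```

Call:
send_rows(
  rows=[
    [1, 0.33, -0.31, 0, 0, 0, 0.018],
    [1, 0.67, -0.63, 0, 0, 0, 0.037],
    [1, 1, -0.94, 0, 0, 0, 0.055],
    [1, 1, -0.94, 0, 0, 0, 0.055],
    [1, 1, -0.94, 0, 0, 0, 0.055],
  ],
)

```text
time: 0.52
tcp_pos: [0.2419, -0.4544, 0.2044]
tool_rot: [3.141, -0.001, -0.051]
contact_force: [-0.2, 1.3, 0.8]
finger_gap: 1.001
gripper_force: 0.0
```

Call:
send_rows(
  rows=[
    [1, 0.17, -0.33, 0, 0, 0, 0],
    [1, 0.33, -0.66, 0, 0, 0, 0],
    [1, 0.49, -0.97, 0, 0, 0, 0],
  ],
)

```text
time: 0.77
tcp_pos: [0.2945, -0.3622, 0.2034]
tool_rot: [-3.141, 0.001, -0.056]
contact_force: [0.0, 0.3, 1.1]
finger_gap: 0.996
gripper_force: 0.0
```

Call:
send_rows(
  rows=[
    [1, 0.17, -0.33, 0, 0, 0, 0],
    [1, 0.33, -0.66, 0, 0, 0, 0],
    [1, 0.49, -0.97, 0, 0, 0, 0],
  ],
)

```text
time: 1.02
tcp_pos: [0.3493, -0.2678, 0.2037]
tool_rot: [3.141, 0.0, -0.055]
contact_force: [0.3, -1.5, 0.3]
finger_gap: 1.0
gripper_force: 0.0
```

Call:
send_rows(
  rows=[
    [1, 0.17, -0.33, 0, 0, 0, 0],
    [1, 0.33, -0.66, 0, 0, 0, 0],
    [1, 0.49, -0.97, 0, 0, 0, 0],
  ],
)

```text
time: 1.27
tcp_pos: [0.4041, -0.1736, 0.2038]
tool_rot: [3.141, 0.0, -0.055]
contact_force: [0.2, -0.2, -0.1]
finger_gap: 1.001
gripper_force: 0.0
```

Call:
send_rows(
  rows=[
    [1, 0.17, -0.33, 0, 0, 0, 0],
    [1, 0.33, -0.66, 0, 0, 0, 0],
    [1, 0.49, -0.97, 0, 0, 0, 0],
    [1, 0.49, -0.97, 0, 0, 0, 0],
    [1, 0.49, -0.97, 0, 0, 0, 0],
    [1, 0.49, -0.97, 0, 0, 0, 0],
  ],
)

```text
time: 1.77
tcp_pos: [0.4578, -0.0811, 0.2035]
tool_rot: [3.141, 0.001, -0.055]
contact_force: [-0.5, -0.1, -0.0]
finger_gap: 1.0
gripper_force: 0.0
```

```bash
python3 - <<'E'
from h import *
p=bot.camera_params('wrist');f=bot.grab_frame('wrist');np.save('pics/w1.npy',f)
o=bot.observe();print(o['time'],o['tcp_pos'].round(4),o['tool_rot'].round(4))
b=f.copy()
for X in ((.4593,-.078,.081),(.4325,-.0778,.08),(.5342,-.237,.041)):
    q=proj(p,np.array(X));print(q);cv2.circle(b,tuple(int(i) for i in q),3,(255,0,0),1)
cv2.imwrite('pics/w1.png',cv2.resize(b[:,:,::-1],(800,600)));np.save('pics/w1p.npy',p)
print(plane('top',298.9,194,.081),-np.array(p['R']).T@p['t'],np.round(p['R'],2))
E
```

```text
1.8167 [ 0.4576 -0.0814  0.2037] [ 3.1409e+00  6.0000e-04 -5.6600e-02]
[252.17637434 178.23348646]
[253.53824073 204.34645906]
[401.31198224  91.32851332]
[ 0.45373248 -0.07992122  0.081     ] [ 0.53169293 -0.08497507  0.38397839] [[-0.05 -1.    0.  ]
 [-0.96  0.05  0.27]
 [-0.27  0.01 -0.96]]
```

View pics/w1.png

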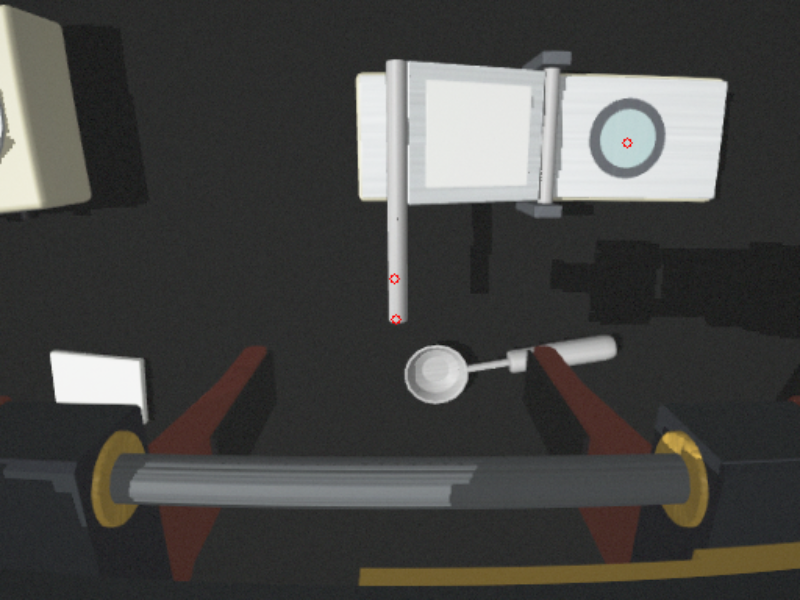

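The wrist view shows the bar at u≈397, v 62–322 (800 px wide), within 1–2 mm of the prediction. The window is at (627,137) and also agrees. Descending to pinch the bar.

Call:
send_rows(
  rows=[
    [1, 0.015, -0.02, 0.4, 0, 0, 0],
    [1, 0.015, -0.02, 0.8, 0, 0, 0],
    [1, 0.015, -0.02, 1, 0, 0, 0],
  ],
)

```text
time: 2.07
tcp_pos: [0.4573, -0.0794, 0.0995]
tool_rot: [-3.141, 0.004, -0.058]
contact_force: [-0.5, 0.3, -0.2]
finger_gap: 0.997
gripper_force: 0.0
```

Call:
send_rows(
  rows=[
    [1, 0, 0, 0.15, 0, 0, 0],
    [1, 0, 0, 0.3, 0, 0, 0],
    [-1, 0, 0, 0.3, 0, 0, 0],
    [-1, 0, 0, 0.3, 0, 0, 0],
    [-1, 0, 0, 0.3, 0, 0, 0],
    [-1, 0, 0, 0.3, 0, 0, 0],
    [-1, 0, 0, 0.3, 0, 0, 0],
    [-1, 0, 0, 0.3, 0, 0, 0],
  ],
  force=15,
)

```text
time: 2.73
tcp_pos: [0.4599, -0.0782, 0.0749]
tool_rot: [3.141, -0.002, -0.056]
contact_force: [0.2, 0.0, 0.3]
finger_gap: 0.584
gripper_force: 0.0
```

Call:
send_rows(
  rows=[
    [-1, 0, 0, 0, 0, 0, 0],
    [-1, 0, 0, 0, 0, 0, 0],
    [-1, 0, 0, 0, 0, 0, 0],
    [-1, 0, 0, 0, 0, 0, 0],
    [-1, 0, 0, 0, 0, 0, 0],
    [-1, 0, 0, 0, 0, 0, 0],
  ],
)

```text
time: 3.23
tcp_pos: [0.4593, -0.0779, 0.0739]
tool_rot: [-3.142, 0.0, -0.056]
contact_force: [0.1, -0.3, -1.3]
finger_gap: 0.128
gripper_force: 0.0
```

```bash
python3 - <<'E'
from h import *
o=bot.observe();print(o['time'],o['tcp_pos'].round(4),o['tool_rot'].round(4),o['contact_force'].round(1),o['finger_gap'],o['gripper_force'])
f=bot.grab_frame('wrist');cv2.imwrite('pics/w2.png',cv2.resize(f[:,:,::-1],(640,480)))
E
```

```text
3.2333 [ 0.4593 -0.0779  0.0739] [-3.1416e+00  1.0000e-04 -5.5700e-02] [ 0.1 -0.3 -1.3] 0.12834762088822504 0.0
```

View pics/w2.png

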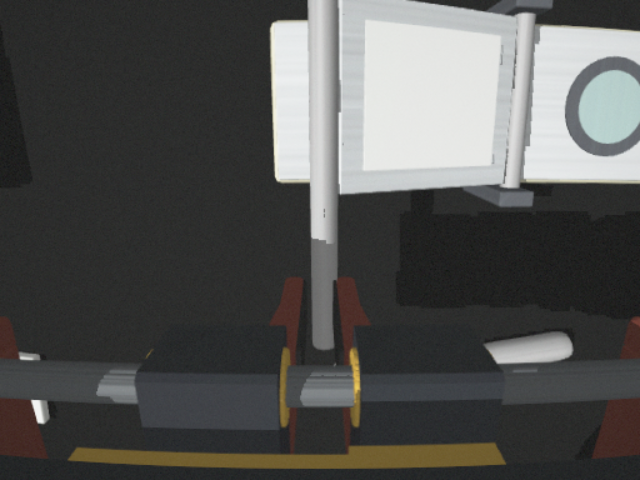

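The bar lies between the fingers, which are just reaching contact at (323,300).

Call:
send_rows(
  rows=[
    [-1, 0, 0, 0, 0, 0, 0],
    [-1, 0, 0, 0, 0, 0, 0],
    [-1, 0, 0, 0, 0, 0, 0],
    [-1, 0, 0, 0, 0, 0, 0],
  ],
)

```text
time: 3.62
tcp_pos: [0.4594, -0.078, 0.0739]
tool_rot: [-3.142, 0.0, -0.056]
contact_force: [-0.2, 0.2, 0.4]
finger_gap: 0.005
gripper_force: 0.0
```

```bash
python3 - <<'E'
from h import *
o=bot.observe();print(o['tcp_pos'].round(4),o['contact_force'].round(1),o['finger_gap'],o['gripper_force'])
# arc waypoints as tool shifts (tool yaw -.056): dy_tool=-d_along stage y, tz=-dz; units 0.1 m
r=.105;a0=.337
A=np.linspace(a0,np.pi,25)
y=r*np.cos(A);z=.046+r*np.sin(A)
for i in range(0,24,4):
    print(i,[(round(float(-(y[j]-y[i])*10),3),round(float(-(z[j]-z[i])*10),3)) for j in range(i+1,i+5)], round(z[i+4]-.008,4))
E
```

```text
[ 0.4594 -0.078   0.0739] [-0.2  0.2  0.4] 0.004511387005117722 0.0
0 [(0.047, -0.113), (0.107, -0.22), (0.18, -0.319), (0.263, -0.409)] 0.1136
4 [(0.093, -0.08), (0.195, -0.148), (0.304, -0.204), (0.419, -0.247)] 0.1383
8 [(0.119, -0.029), (0.241, -0.044), (0.363, -0.045), (0.485, -0.032)] 0.1415
12 [(0.119, 0.028), (0.235, 0.069), (0.345, 0.123), (0.448, 0.19)] 0.1225
16 [(0.094, 0.078), (0.179, 0.167), (0.252, 0.266), (0.314, 0.372)] 0.0853
20 [(0.049, 0.113), (0.084, 0.23), (0.105, 0.351), (0.113, 0.473)] 0.038
```

```bash
python3 - <<'E'
from h import *
p=bot.camera_params('wrist');f=bot.grab_frame('wrist');s=bot.grab_frame('scene')
np.save('pics/w3.npy',f)
a=cv2.resize(f[:,:,::-1],(400,300));b=cv2.resize(s[160:310,130:330][:,:,::-1],(800,600),interpolation=cv2.INTER_CUBIC)
b=cv2.resize(s[190:280,160:280][:,:,::-1],(400,300),interpolation=cv2.INTER_CUBIC)
cv2.imwrite('pics/w3.png',np.hstack([a,b]))
print(proj(p,np.array([.4593,-.078,.081])),proj(p,np.array([.4593,-.078,.0635])))
E
```

```text
[255.57279367 232.86569274] [255.57053362 221.9234325 ]
```

View pics/w3.png

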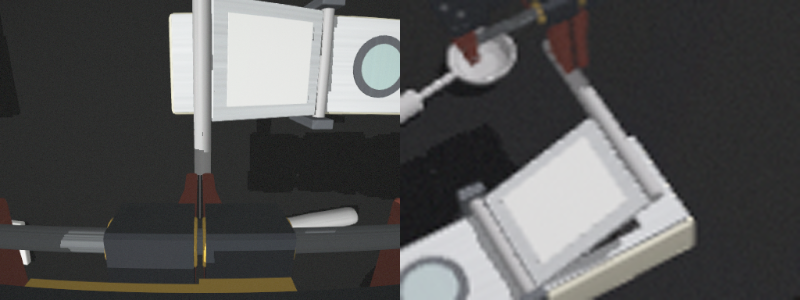

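The fingers closed above the bar, so the bar is lower than I estimated. I'll re-estimate the frame angle by projecting the bar axis against the first pictures.

```bash
python3 - <<'E'
from h import *
T=bot.camera_params('top');S=bot.camera_params('scene');W=np.load('pics/w1p.npy',allow_pickle=True).item()
s=np.load('pics/scene0.npy');w=np.load('pics/w1.npy')
yaw=-.057;C=np.array([.538,-.182,0]);R=np.array([[np.cos(yaw),-np.sin(yaw),0],[np.sin(yaw),np.cos(yaw),0],[0,0,1]])
L=lambda x,y,z:C+R@np.array([x,y,z])
for a in (0,.1,.2,.3,.4):
    e=L(-.112,.105*np.cos(a),.046+.105*np.sin(a));g=L(-.02,.105*np.cos(a),.046+.105*np.sin(a))
    print(a,[np.round(proj(P,X),1).tolist() for P in (S,T,W) for X in (e,g)],e.round(3))
print('hinge ends',[np.round(proj(P,L(x,0,.046)),1).tolist() for P in (S,T,W) for x in(-.04,.04)])
# bar centre along rows in wrist image, rows 150..200; and in scene
for nm,im,rows,c0,c1 in (('w',w,(160,180,200),235,275),('s',s,(208,214,220),195,240)):
    g=cv2.cvtColor(im,cv2.COLOR_RGB2GRAY)
    for v in rows:
        x=np.where(g[v,c0:c1]>80)[0]+c0;print(nm,v,x.min(),x.max())
g=cv2.cvtColor(w,cv2.COLOR_RGB2GRAY);print(g[196:212,254]);
g=cv2.cvtColor(s,cv2.COLOR_RGB2GRAY);print(g[196:212,202:214])
E
```

```text
0 [[209.1, 210.8], [227.4, 237.8], [295.3, 201.5], [296.2, 172.7], [247.3, 195.3], [246.9, 108.7]] [ 0.432 -0.071  0.046]
0.1 [[208.6, 208.3], [227.0, 235.4], [295.7, 201.3], [296.6, 172.4], [247.6, 198.1], [247.2, 108.9]] [ 0.432 -0.071  0.056]
0.2 [[207.6, 205.9], [226.1, 233.1], [296.5, 201.2], [297.4, 172.1], [248.9, 201.0], [248.6, 109.2]] [ 0.432 -0.073  0.067]
0.3 [[206.3, 203.7], [224.9, 231.0], [297.6, 201.1], [298.5, 171.8], [251.3, 204.1], [251.2, 109.5]] [ 0.432 -0.075  0.077]
0.4 [[204.6, 201.7], [223.2, 229.2], [299.0, 201.0], [299.9, 171.5], [254.9, 207.3], [255.0, 109.8]] [ 0.432 -0.079  0.087]
hinge ends [[182.9, 251.2], [198.8, 277.7], [329.0, 180.1], [329.6, 155.2], [348.0, 129.1], [353.2, 47.8]]
w 160 248 260
w 180 248 260
w 200 249 260
s 208 206 212
s 214 210 216
s 220 214 220
[196 196 195 194 193 195 195 193 195 193 224  82  46  47  43  43]
[[ 43  46  44  45  49  43  45  44  47  45  46  48]
 [ 43  45  46  44  43  42  45  44  44  45  45  45]
 [ 44  43  42  44  43  44  46  43  44  47  45  45]
 [ 46  46  46  45  43  44  46  44  45  46  44  42]
 [ 44  46  42  47  45  44  45  45  46  46  45  43]
 [ 46  58  98 162 174 126  43  44  48  46  44  45]
 [ 51 111 155 182 194 165  89  45  43  44  43  45]
 [ 65 108 146 173 190 196 164  87  45  44  45  45]
 [ 55  96 129 155 180 195 197 151  47  43  42  44]
 [ 46  73 108 138 164 185 196 168  91  47  45  44]
 [ 46  49  94 123 145 171 190 197 163  88  44  45]
 [ 46  42  67 103 129 155 179 194 196 152  47  43]
 [ 47  46  50  73 108 138 163 184 196 169  95  43]
 [ 46  45  44  48  83 116 143 170 190 194 163  88]
 [ 45  43  44  44  58  99 129 155 178 194 197 157]
 [ 44  45  44  45  45  72 106 137 163 184 196 182]]
```

```bash
python3 - <<'E'
from h import *
S=bot.camera_params('scene');W=bot.camera_params('wrist')
yaw=-.057;C=np.array([.538,-.182,0]);R=np.array([[np.cos(yaw),-np.sin(yaw),0],[np.sin(yaw),np.cos(yaw),0],[0,0,1]])
L=lambda x,y,z:C+R@np.array([x,y,z])
o=bot.observe();print(o['joint_pos'].round(3),o['tcp_pos'],proj(W,o['tcp_pos']+[0,0,-.011]),proj(S,o['tcp_pos']+[0,0,-.011]))
for a in (0,.1,.2,.3,.4):
    P=[L(x,.105*np.cos(a),.046+.105*np.sin(a)) for x in(-.112,-.02,.04)]
    print(a,[np.round(proj(V,X),1).tolist() for V in (W,S) for X in P])
w=np.load('pics/w3.npy');g=cv2.cvtColor(w,cv2.COLOR_RGB2GRAY)
for v in (20,60,100,140,180): print(v,g[v,236:284:2])
cv2.imwrite('pics/w4.png',np.hstack([cv2.resize(w[150:270,180:340][:,:,::-1],(400,300),interpolation=cv2.INTER_CUBIC),cv2.resize(bot.grab_frame('scene')[165:240,170:270][:,:,::-1],(400,300),interpolation=cv2.INTER_CUBIC)]))
E
```

```text
[-0.241 -0.264  1.795  0.     1.61   1.385] [ 0.45934787 -0.07795673  0.07392376] [255.4954143  221.52691411] [211.80229809 215.40085722]
0 [[247.5, 249.3], [246.8, 116.1], [246.4, 14.0], [209.1, 210.8], [227.4, 237.8], [240.3, 256.7]]
0.1 [[247.9, 256.2], [247.2, 116.9], [246.9, 9.2], [208.6, 208.3], [227.0, 235.4], [239.9, 254.3]]
0.2 [[250.0, 263.6], [249.5, 117.7], [249.3, 3.9], [207.6, 205.9], [226.1, 233.1], [239.1, 252.2]]
0.3 [[253.9, 271.6], [254.0, 118.7], [254.1, -1.9], [206.3, 203.7], [224.9, 231.0], [238.0, 250.2]]
0.4 [[260.0, 280.1], [261.0, 119.8], [261.6, -8.1], [204.6, 201.7], [223.2, 229.2], [236.4, 248.5]]
20 [229 229 228 229 228 197 196 207 202 212 215 201 182 174 156 131 111 117
 236 202 203 202 202 201]
60 [234 235 236 235 235 216 190 207 209 215 215 204 188 175 155 134 113 105
 238 196 199 201 197 196]
100 [232 230 230 232 231 231 192 206 212 216 215 204 188 176 160 134 113 138
 237 201 201 200 202 200]
140 [229 230 230 230 229 229 195 206 214 214 215 206 189 172 156 133 112 128
 232 195 201 200 199 199]
180 [ 47  48  44  46  46  45 103 205 215 214 215 206 191 173 152 127 108  59
  48  48  45  43  44  46]
```

View pics/w4.png

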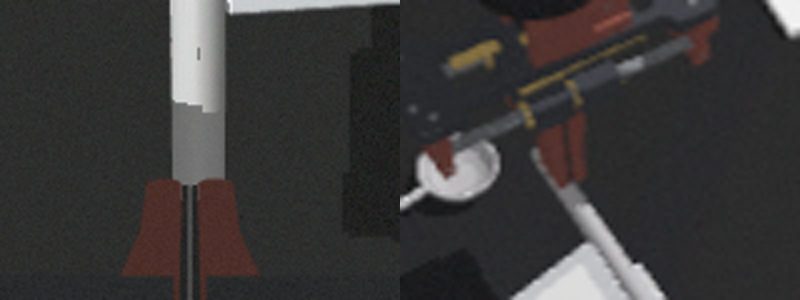

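```bash
python3 - <<'E'
from h import *
S=bot.camera_params('scene');W=bot.camera_params('wrist')
o=bot.observe();t=o['tcp_pos']
for dx in(-.01,0,.01):
  for dz in (-.011,0,.011,.02):
    print(dx,dz,[np.round(proj(P,t+[dx,0,dz]),1).tolist() for P in(W,S)])
print(bot.tips_ahead, [a for a in dir(bot) if a[0]!='_'])
f=bot.grab_frame('scene')[180:240,175:255];cv2.imwrite('pics/s5.png',cv2.resize(f[:,:,::-1],(800,600),interpolation=cv2.INTER_CUBIC))
E
```

```text
-0.01 -0.011 [[256.4, 236.1], [209.6, 212.6]]
-0.01 0 [[256.4, 243.4], [209.3, 209.8]]
-0.01 0.011 [[256.5, 251.5], [208.9, 206.9]]
-0.01 0.02 [[256.5, 258.8], [208.6, 204.6]]
0 -0.011 [[255.5, 221.5], [211.8, 215.4]]
0 0 [[255.5, 228.1], [211.4, 212.6]]
0 0.011 [[255.5, 235.5], [211.1, 209.7]]
0 0.02 [[255.5, 242.2], [210.8, 207.4]]
0.01 -0.011 [[254.6, 206.5], [214.0, 218.2]]
0.01 0 [[254.6, 212.4], [213.6, 215.4]]
0.01 0.011 [[254.5, 219.0], [213.3, 212.6]]
0.01 0.02 [[254.5, 225.0], [213.0, 210.2]]
0.011 ['PlanningError', 'camera_params', 'grab_frame', 'job_done', 'observe', 'tips_ahead']
```

View pics/s5.png

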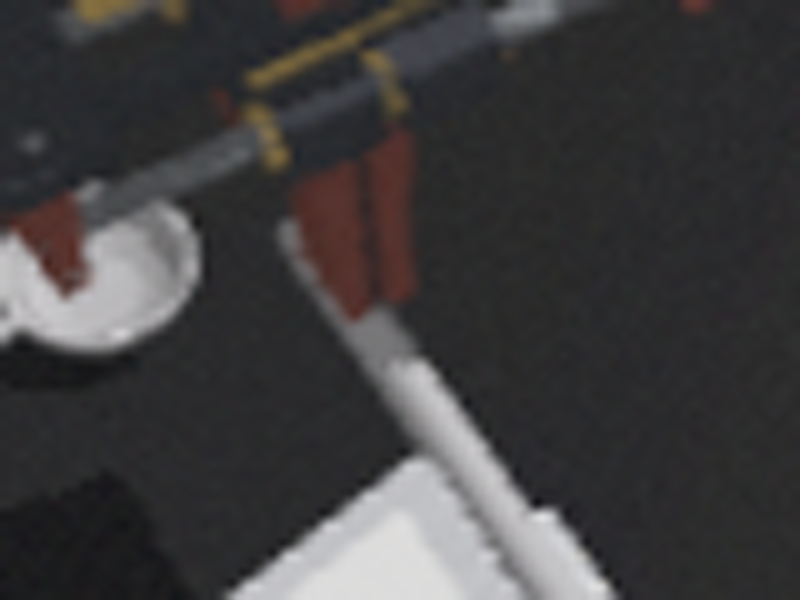

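Both views put the fingertips about 16 mm behind the reported TCP (tip z≈0.09), so they shut just above the bar, which hasn't moved. I'll open, go 20 mm deeper and grip again.

Call:
send_rows(
  rows=[
    [-0.2, 0, 0, 0, 0, 0, 0],
    [-0.2, 0, 0, 0, 0, 0, 0],
    [-0.2, 0, 0.02, 0, 0, 0, 0],
    [-0.2, 0, 0.02, 0, 0, 0, 0],
    [-0.2, 0, 0.02, 0, 0, 0, 0],
    [-0.2, 0, 0.02, 0, 0, 0, 0],
  ],
)

```text
time: 4.32
tcp_pos: [0.4592, -0.08, 0.0739]
tool_rot: [-3.142, -0.0, -0.056]
contact_force: [0.6, -0.9, -0.8]
finger_gap: 0.392
gripper_force: 0.0
```

Call:
send_rows(
  rows=[
    [-0.2, 0, 0, 0.05, 0, 0, 0],
    [-0.2, 0, 0, 0.1, 0, 0, 0],
    [-0.2, 0, 0, 0.15, 0, 0, 0],
    [-0.2, 0, 0, 0.2, 0, 0, 0],
    [-0.2, 0, 0, 0.2, 0, 0, 0],
    [-1, 0, 0, 0.2, 0, 0, 0],
    [-1, 0, 0, 0.2, 0, 0, 0],
    [-1, 0, 0, 0.2, 0, 0, 0],
  ],
)

```text
time: 4.98
tcp_pos: [0.4594, -0.08, 0.0542]
tool_rot: [3.142, -0.0, -0.056]
contact_force: [-0.3, -0.2, 0.2]
finger_gap: 0.211
gripper_force: 0.0
```

Call:
send_rows(
  rows=[
    [-1, 0, 0, 0, 0, 0, 0],
    [-1, 0, 0, 0, 0, 0, 0],
    [-1, 0, 0, 0, 0, 0, 0],
    [-1, 0, 0, 0, 0, 0, 0],
    [-1, 0, 0, 0, 0, 0, 0],
    [-1, 0, 0, 0, 0, 0, 0],
  ],
)

```text
time: 5.48
tcp_pos: [0.4594, -0.0799, 0.0541]
tool_rot: [-3.142, -0.001, -0.056]
contact_force: [0.1, 0.0, 0.8]
finger_gap: 0.132
gripper_force: 15.0
```

Gripped: 11.6 mm opening at 15 N. Next, the arc waypoints for the swing.

```bash
python3 - <<'E'
from h import *
r=.105;A=np.linspace(.365,np.pi,33);y=r*np.cos(A);z=r*np.sin(A)
for i in range(0,32,8): print([[-1,0,round(float(-(y[j]-y[i])*10),2),round(float(-(z[j]-z[i])*10),2),0,0,0] for j in range(i+1,i+9)], (-.0799+.998*(y[i+8]-y[0])).round(4),(.0541+z[i+8]-z[0]).round(4))
E
```

```text
[[-1, 0, 0.04, -0.08, 0, 0, 0], [-1, 0, 0.08, -0.16, 0, 0, 0], [-1, 0, 0.13, -0.24, 0, 0, 0], [-1, 0, 0.19, -0.31, 0, 0, 0], [-1, 0, 0.25, -0.38, 0, 0, 0], [-1, 0, 0.32, -0.44, 0, 0, 0], [-1, 0, 0.39, -0.49, 0, 0, 0], [-1, 0, 0.47, -0.54, 0, 0, 0]] -0.1265 0.1082
[[-1, 0, 0.08, -0.04, 0, 0, 0], [-1, 0, 0.17, -0.08, 0, 0, 0], [-1, 0, 0.25, -0.1, 0, 0, 0], [-1, 0, 0.34, -0.12, 0, 0, 0], [-1, 0, 0.43, -0.13, 0, 0, 0], [-1, 0, 0.52, -0.13, 0, 0, 0], [-1, 0, 0.61, -0.13, 0, 0, 0], [-1, 0, 0.7, -0.12, 0, 0, 0]] -0.1968 0.1199
[[-1, 0, 0.09, 0.02, 0, 0, 0], [-1, 0, 0.18, 0.05, 0, 0, 0], [-1, 0, 0.26, 0.08, 0, 0, 0], [-1, 0, 0.34, 0.13, 0, 0, 0], [-1, 0, 0.42, 0.18, 0, 0, 0], [-1, 0, 0.49, 0.23, 0, 0, 0], [-1, 0, 0.56, 0.29, 0, 0, 0], [-1, 0, 0.62, 0.36, 0, 0, 0]] -0.2583 0.0838
[[-1, 0, 0.06, 0.07, 0, 0, 0], [-1, 0, 0.1, 0.15, 0, 0, 0], [-1, 0, 0.15, 0.23, 0, 0, 0], [-1, 0, 0.18, 0.31, 0, 0, 0], [-1, 0, 0.21, 0.4, 0, 0, 0], [-1, 0, 0.23, 0.49, 0, 0, 0], [-1, 0, 0.24, 0.58, 0, 0, 0], [-1, 0, 0.24, 0.67, 0, 0, 0]] -0.2826 0.0166
```

Call:
send_rows(
  rows=[
    [-1, 0, 0.04, -0.08, 0, 0, 0],
    [-1, 0, 0.08, -0.16, 0, 0, 0],
    [-1, 0, 0.13, -0.24, 0, 0, 0],
    [-1, 0, 0.19, -0.31, 0, 0, 0],
    [-1, 0, 0.25, -0.38, 0, 0, 0],
    [-1, 0, 0.32, -0.44, 0, 0, 0],
    [-1, 0, 0.39, -0.49, 0, 0, 0],
    [-1, 0, 0.47, -0.54, 0, 0, 0],
  ],
)

```text
time: 6.15
tcp_pos: [0.4573, -0.125, 0.1103]
tool_rot: [-3.138, -0.002, -0.054]
contact_force: [-0.0, 7.4, 6.3]
finger_gap: 0.129
gripper_force: 15.0
```

Call:
send_rows(
  rows=[
    [-1, 0, 0.08, -0.05, 0, 0, 0],
    [-1, 0, 0.16, -0.1, 0, 0, 0],
    [-1, 0, 0.24, -0.13, 0, 0, 0],
    [-1, 0, 0.33, -0.15, 0, 0, 0],
    [-1, 0, 0.42, -0.16, 0, 0, 0],
    [-1, 0, 0.51, -0.16, 0, 0, 0],
    [-1, 0, 0.6, -0.16, 0, 0, 0],
    [-1, 0, 0.69, -0.15, 0, 0, 0],
  ],
)

```text
time: 6.82
tcp_pos: [0.4528, -0.197, 0.123]
tool_rot: [3.141, -0.0, -0.056]
contact_force: [2.6, 1.5, 1.7]
finger_gap: 0.135
gripper_force: 15.0
```

Call:
send_rows(
  rows=[
    [-1, 0, 0.09, 0.02, 0, 0, 0],
    [-1, 0, 0.18, 0.05, 0, 0, 0],
    [-1, 0, 0.26, 0.08, 0, 0, 0],
    [-1, 0, 0.34, 0.13, 0, 0, 0],
    [-1, 0, 0.42, 0.18, 0, 0, 0],
    [-1, 0, 0.49, 0.23, 0, 0, 0],
    [-1, 0, 0.56, 0.29, 0, 0, 0],
    [-1, 0, 0.62, 0.36, 0, 0, 0],
  ],
)

```text
time: 7.48
tcp_pos: [0.4489, -0.2584, 0.086]
tool_rot: [-3.141, 0.001, -0.056]
contact_force: [0.2, 1.3, 1.6]
finger_gap: 0.136
gripper_force: 15.0
```

Call:
send_rows(
  rows=[
    [-1, 0, 0.06, 0.07, 0, 0, 0],
    [-1, 0, 0.1, 0.15, 0, 0, 0],
    [-1, 0, 0.15, 0.23, 0, 0, 0],
    [-1, 0, 0.18, 0.31, 0, 0, 0],
    [-1, 0, 0.21, 0.4, 0, 0, 0],
    [-1, 0, 0.23, 0.49, 0, 0, 0],
    [-1, 0, 0.24, 0.59, 0, 0, 0],
    [-1, 0, 0.24, 0.68, 0, 0, 0],
  ],
)

```text
time: 8.15
tcp_pos: [0.4477, -0.2828, 0.0179]
tool_rot: [3.139, 0.0, -0.056]
contact_force: [-2.9, -5.8, 1.9]
finger_gap: 0.138
gripper_force: 15.0
```

Call:
send_rows(
  rows=[
    [-1, 0, 0, 0.01, 0, 0, 0],
    [-1, 0, 0, 0.02, 0, 0, 0],
    [-1, 0, 0, 0.02, 0, 0, 0],
    [-1, 0, 0, 0.02, 0, 0, 0],
  ],
)

```text
time: 8.48
tcp_pos: [0.4476, -0.2828, 0.0161]
tool_rot: [3.139, 0.001, -0.056]
contact_force: [-2.0, -4.9, -0.5]
finger_gap: 0.133
gripper_force: 15.0
```

Call:
send_rows(
  rows=[
    [-1, 0, 0, 0.01, 0, 0, 0],
    [-1, 0, 0, 0.02, 0, 0, 0],
    [-1, 0, 0, 0.02, 0, 0, 0],
    [-1, 0, 0, 0.02, 0, 0, 0],
  ],
)

```text
time: 8.82
tcp_pos: [0.4477, -0.2829, 0.0159]
tool_rot: [3.139, -0.0, -0.056]
contact_force: [-5.1, -3.5, 8.7]
finger_gap: 0.131
gripper_force: 15.0
```

```bash
python3 - <<'E'
from h import *
S=bot.camera_params('scene');W=bot.camera_params('wrist')
yaw=-.057;C=np.array([.538,-.182,0]);R=np.array([[np.cos(yaw),-np.sin(yaw),0],[np.sin(yaw),np.cos(yaw),0],[0,0,1]])
L=lambda x,y,z:C+R@np.array([x,y,z])
s=bot.grab_frame('scene');w=bot.grab_frame('wrist');np.save('pics/s6.npy',s);np.save('pics/w6.npy',w)
for a in (2.94,3.04,3.14):
    P=[L(x,.105*np.cos(a),.046+.105*np.sin(a)) for x in(-.05,.04)]
    print(a,[np.round(proj(V,X),1).tolist() for V in (W,S) for X in P])
o=bot.observe();print(o['tcp_pos'].round(4),o['contact_force'].round(1))
cv2.imwrite('pics/s6.png',np.hstack([cv2.resize(w[:,:,::-1],(400,300)),cv2.resize(s[205:325,100:260][:,:,::-1],(400,300),interpolation=cv2.INTER_CUBIC)]))
E
```

```text
2.94 [[248.7, 198.1], [248.0, -41.7], [138.0, 262.9], [154.4, 294.5]]
3.04 [[252.7, 191.4], [252.6, -30.6], [138.3, 265.6], [154.6, 297.1]]
3.14 [[253.9, 185.5], [254.0, -21.1], [139.0, 268.2], [155.2, 299.5]]
[ 0.4477 -0.2829  0.0159] [-6.4 -3.8  7.2]
```

View pics/s6.png

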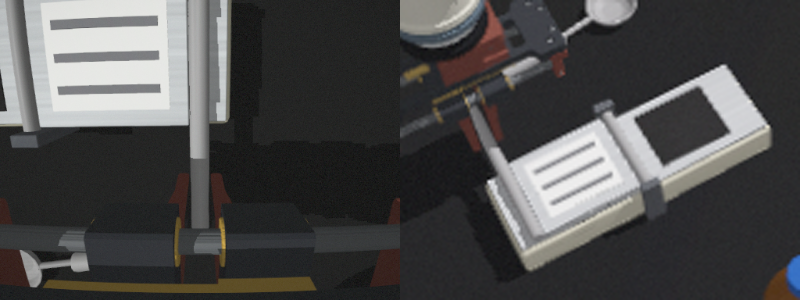

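z stops at 0.0159 with ~8 N upward, and the pictures show the striped face lying flat over the window, so the frame is at its hard stop. Releasing and lifting.

Call:
send_rows(
  rows=[
    [-0.2, 0, 0, 0, 0, 0, 0],
    [-0.2, 0, 0, 0, 0, 0, 0],
    [-0.2, 0, 0, 0, 0, 0, 0],
    [-0.2, 0, 0, 0, 0, 0, 0],
    [-0.2, 0, 0, 0, 0, 0, 0],
    [-0.2, 0, 0, 0, 0, 0, 0],
  ],
)

```text
time: 9.42
tcp_pos: [0.448, -0.2814, 0.0146]
tool_rot: [-3.141, 0.0, -0.056]
contact_force: [0.4, -0.3, -0.6]
finger_gap: 0.397
gripper_force: 0.0
```

Call:
send_rows(
  rows=[
    [-0.2, 0, 0, -0.15, 0, 0, 0],
    [-0.2, 0, 0, -0.5, 0, 0, 0],
    [-0.2, 0, 0, -0.8, 0, 0, 0],
    [-0.2, 0, 0, -1, 0, 0, 0],
  ],
)

```text
time: 9.75
tcp_pos: [0.4487, -0.282, 0.1181]
tool_rot: [3.14, -0.003, -0.056]
contact_force: [0.7, -0.1, 0.3]
finger_gap: 0.399
gripper_force: 0.0
```

Call:
send_rows(
  rows=[
    [-0.2, 0, 0, -0.4, 0, 0, 0],
    [-0.2, 0, 0, -0.8, 0, 0, 0],
    [-0.2, 0, 0, -1, 0, 0, 0],
    [-0.2, 0, 0, -1, 0, 0, 0],
    [-0.2, 0, 0, -1, 0, 0, 0],
  ],
)

```text
time: 10.17
tcp_pos: [0.4486, -0.282, 0.2163]
tool_rot: [3.14, -0.003, -0.056]
contact_force: [0.1, -0.3, -0.7]
finger_gap: 0.4
gripper_force: 0.0
```

```bash
python3 - <<'E'
from h import *
from scipy.spatial.transform import Rotation as Ro
o=bot.observe();print(o['tcp_pos'].round(4),o['tool_rot'].round(3),o['joint_pos'].round(3))
p=np.array([*o['tcp_pos'][:2]]);y0=-.056;T=np.array([.545,.2155]);dy=.64+np.pi-y0;N=6
for i in range(N):
    y=y0+dy*i/N;d=(T-p)/(N);tx=np.array([np.cos(y),np.sin(y)]);ty=np.array([np.sin(y),-np.cos(y)])
    print((d@tx*10).round(3),(d@ty*10).round(3),'wz',(-dy/N/2/np.pi).round(4))
E
```

```text
[ 0.4486 -0.282   0.2163] [ 3.14e+00 -3.00e-03 -5.60e-02] [-0.625 -0.098  1.397  0.     1.839  1.001]Traceback (most recent call last):
  File "<stdin>", line 7, in <module>
AttributeError: 'float' object has no attribute 'round'
```

Call:
send_rows(
  rows=[
    [-0.2, 0.08, -0.42, 0, 0, 0, -0.009],
    [-0.2, 0.167, -0.839, 0, 0, 0, -0.0185],
  ],
)

```text
time: 10.33
tcp_pos: [0.4677, -0.2012, 0.2119]
tool_rot: [-3.139, 0.004, 0.058]
contact_force: [0.5, -0.1, -0.3]
finger_gap: 0.398
gripper_force: 0.0
```

Call:
send_rows(
  rows=[
    [-0.2, 0.13, -0.41, 0, 0, 0, -0.009],
    [-0.2, 0.264, -0.814, 0, 0, 0, -0.0185],
  ],
)

```text
time: 10.5
tcp_pos: [0.4889, -0.1185, 0.2121]
tool_rot: [-3.14, 0.004, 0.178]
contact_force: [1.6, -0.5, 0.0]
finger_gap: 0.398
gripper_force: 0.0
```

Call:
send_rows(
  rows=[
    [-0.2, 0.18, -0.39, 0, 0, 0, -0.009],
    [-0.2, 0.356, -0.779, 0, 0, 0, -0.0185],
  ],
)

```text
time: 10.67
tcp_pos: [0.5097, -0.0375, 0.2122]
tool_rot: [-3.14, 0.003, 0.295]
contact_force: [0.2, 0.0, -0.6]
finger_gap: 0.398
gripper_force: 0.0
```

Call:
send_rows(
  rows=[
    [-0.2, 0.22, -0.37, 0, 0, 0, -0.009],
    [-0.2, 0.444, -0.732, 0, 0, 0, -0.0185],
  ],
)

```text
time: 10.83
tcp_pos: [0.5304, 0.0433, 0.2122]
tool_rot: [-3.14, 0.004, 0.412]
contact_force: [0.8, 0.1, 0.2]
finger_gap: 0.399
gripper_force: 0.0
```

Call:
send_rows(
  rows=[
    [-0.2, 0.26, -0.34, 0, 0, 0, -0.009],
    [-0.2, 0.526, -0.676, 0, 0, 0, -0.0185],
  ],
)

```text
time: 11.0
tcp_pos: [0.5512, 0.1239, 0.2121]
tool_rot: [-3.14, 0.004, 0.528]
contact_force: [0.3, -0.9, 0.7]
finger_gap: 0.395
gripper_force: 0.0
```

Call:
send_rows(
  rows=[
    [-0.2, 0.3, -0.3, 0, 0, 0, -0.009],
    [-0.2, 0.6, -0.611, 0, 0, 0, -0.0185],
    [-0.2, 0.6, -0.611, 0, 0, 0, -0.0185],
    [-0.2, 0.6, -0.611, 0, 0, 0, -0.0185],
    [-0.2, 0.6, -0.611, 0, 0, 0, -0.0185],
  ],
)

```text
time: 11.42
tcp_pos: [0.5726, 0.2046, 0.2125]
tool_rot: [-3.141, 0.004, 0.642]
contact_force: [-0.1, -0.9, -0.7]
finger_gap: 0.399
gripper_force: 0.0
```

```bash
python3 - <<'E'
from h import *
o=bot.observe();p=bot.camera_params('wrist');f=bot.grab_frame('wrist');np.save('pics/w7.npy',f);np.save('pics/w7p.npy',p)
print(o['time'],o['tcp_pos'].round(4),o['tool_rot'].round(4),o['joint_pos'].round(3))
for X in ((.577,.2155,.106),(.577,.2155,.063)): print(proj(p,np.array(X)))
cv2.imwrite('pics/w7.png',cv2.resize(f[:,:,::-1],(800,600)))
E
```

```text
11.4167 [0.5726 0.2046 0.2125] [-3.1407  0.0038  0.6418] [ 2.870e-01  1.190e-01  1.186e+00 -1.000e-03  1.841e+00  1.216e+00]
[248.68466956 172.64716545]
[249.5553378  163.54620804]
```

View pics/w7.png

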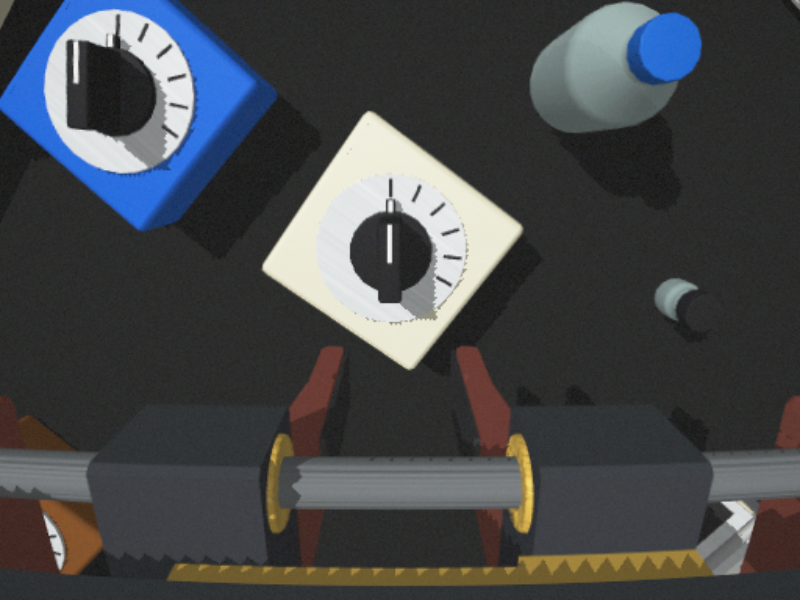

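The wrist view shows the cream dial centred at (391,248) with the knob bar vertical at u≈390 and the pointer at the home tick (391,187). The tool is already aligned with the bar. Blue is the look-alike.

```bash
python3 - <<'E'
from h import *
p=np.load('pics/w7p.npy',allow_pickle=True).item();k=.64
c=plane(p,391*k,248*k,.063);q=plane(p,390.5*k,253*k,.071)
a=plane(p,390*k,216*k,.106);b=plane(p,390*k,292*k,.106);v=a-b
print('dial',c,'disc',q,'bar',a,b,np.linalg.norm(v),np.arctan2(v[1],v[0]),(a+b)/2)
t=plane(p,391*k,187*k,.063)-c;print('tick ang',np.arctan2(t[1],t[0]),np.linalg.norm(t))
o=bot.observe();d=c[:2]-o['tcp_pos'][:2];y=o['tool_rot'][2]
print('tool shift',d@[np.cos(y),np.sin(y)],d@[np.sin(y),-np.cos(y)])
E
```

```text
dial [0.58149286 0.21794894 0.063     ] disc [0.5799056 0.2170111 0.071    ] bar [0.60251178 0.23336951 0.106     ] [0.56673747 0.20686462 0.106     ] 0.044523148885421235 0.6376464319787951 [0.58462463 0.22011707 0.106     ]
tick ang 0.6383475392526823 0.039648704682429405
tool shift 0.015437257797191177 -0.0061044971862754885
```

Call:
send_rows(
  rows=[
    [-0.2, 0.14, -0.06, 0.3, 0, 0, 0],
    [-0.2, 0.14, -0.06, 0.6, 0, 0, 0],
    [-0.2, 0.14, -0.06, 0.9, 0, 0, 0],
    [-0.2, 0.14, -0.06, 1, 0, 0, 0],
    [-0.2, 0.14, -0.06, 1, 0, 0, 0],
    [-0.2, 0.14, -0.06, 1, 0, 0, 0],
  ],
)

```text
time: 11.97
tcp_pos: [0.5809, 0.2168, 0.1157]
tool_rot: [3.141, -0.0, 0.64]
contact_force: [0.1, -0.0, 1.2]
finger_gap: 0.403
gripper_force: 0.0
```

```bash
python3 - <<'E'
from h import *
o=bot.observe();f=bot.grab_frame('wrist');s=bot.grab_frame('scene')
print(o['tcp_pos'].round(4),o['tool_rot'].round(3))
cv2.imwrite('pics/w8.png',np.hstack([cv2.resize(f[:,:,::-1],(400,300)),cv2.resize(s[150:240,290:410][:,:,::-1],(400,300),interpolation=cv2.INTER_CUBIC)]))
E
```

```text
[0.5809 0.2168 0.1157] [ 3.141 -0.     0.64 ]
```

View pics/w8.png

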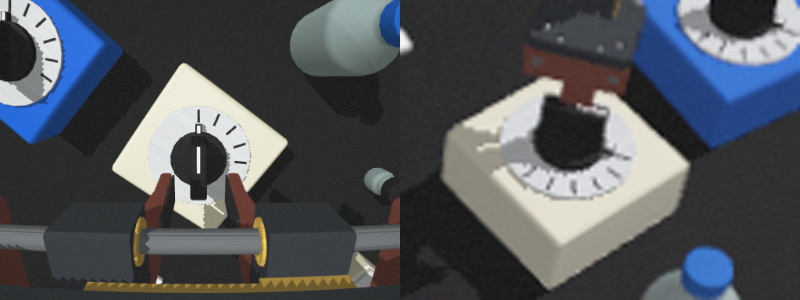

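The knob bar at u≈199 sits between the fingertips at 168 and 235. Going down in steps while watching the force, then closing.

Call:
send_rows(
  rows=[
    [-0.2, 0, 0, 0.1, 0, 0, 0],
    [-0.2, 0, 0, 0.2, 0, 0, 0],
    [-0.2, 0, 0, 0.3, 0, 0, 0],
    [-0.2, 0, 0, 0.4, 0, 0, 0],
    [-0.2, 0, 0, 0.4, 0, 0, 0],
  ],
)

```text
time: 12.48
tcp_pos: [0.5792, 0.2175, 0.0711]
tool_rot: [-3.14, 0.005, 0.642]
contact_force: [-0.6, -0.4, -0.1]
finger_gap: 0.401
gripper_force: 0.0
```

Call:
send_rows(
  rows=[
    [-0.2, 0, 0, 0.03, 0, 0, 0],
    [-0.2, 0, 0, 0.07, 0, 0, 0],
    [-0.2, 0, 0, 0.1, 0, 0, 0],
    [-0.2, 0, 0, 0.12, 0, 0, 0],
    [-0.2, 0, 0, 0.12, 0, 0, 0],
  ],
)

```text
time: 12.9
tcp_pos: [0.5807, 0.2179, 0.0625]
tool_rot: [-3.141, 0.0, 0.642]
contact_force: [0.8, 0.1, -0.9]
finger_gap: 0.396
gripper_force: 0.0
```

Call:
send_rows(
  rows=[
    [-1, 0, 0, 0, 0, 0, 0],
    [-1, 0, 0, 0, 0, 0, 0],
    [-1, 0, 0, 0, 0, 0, 0],
    [-1, 0, 0, 0, 0, 0, 0],
    [-1, 0, 0, 0, 0, 0, 0],
    [-1, 0, 0, 0, 0, 0, 0],
    [-1, 0, 0, 0, 0, 0, 0],
    [-1, 0, 0, 0, 0, 0, 0],
  ],
  force=30,
)

```text
time: 13.57
tcp_pos: [0.5809, 0.2182, 0.0633]
tool_rot: [-3.141, -0.0, 0.642]
contact_force: [-1.9, 1.4, 1.8]
finger_gap: 0.159
gripper_force: 30.0
```

Gripped at 14 mm. Turning one stop (24° = 0.0667 turn) per call.

Call:
send_rows(
  rows=[
    [-1, 0, 0, 0, 0, 0, 0.011],
    [-1, 0, 0, 0, 0, 0, 0.022],
    [-1, 0, 0, 0, 0, 0, 0.033],
    [-1, 0, 0, 0, 0, 0, 0.044],
    [-1, 0, 0, 0, 0, 0, 0.056],
    [-1, 0, 0, 0, 0, 0, 0.0667],
    [-1, 0, 0, 0, 0, 0, 0.0667],
    [-1, 0, 0, 0, 0, 0, 0.0667],
  ],
)

```text
time: 14.23
tcp_pos: [0.5811, 0.2177, 0.0632]
tool_rot: [3.141, -0.001, 0.224]
contact_force: [0.4, -0.2, 2.9]
finger_gap: 0.159
gripper_force: 30.0
```

```bash
python3 -c "
from h import *
o=bot.observe();print(o['tool_rot'],o['ft_torque'],o['contact_force'],o['joint_pos'][5])"
```

```text
[ 3.14106700e+00 -5.09550881e-04  2.24383320e-01] [-0.19284039  0.08064712 -0.01382457] [ 0.39747663 -0.23507579  2.86638664] 1.650349091571142
```

Call:
send_rows(
  rows=[
    [-1, 0, 0, 0, 0, 0, 0.011],
    [-1, 0, 0, 0, 0, 0, 0.022],
    [-1, 0, 0, 0, 0, 0, 0.033],
    [-1, 0, 0, 0, 0, 0, 0.044],
    [-1, 0, 0, 0, 0, 0, 0.056],
    [-1, 0, 0, 0, 0, 0, 0.0667],
    [-1, 0, 0, 0, 0, 0, 0.0667],
    [-1, 0, 0, 0, 0, 0, 0.0667],
  ],
)

```text
time: 14.9
tcp_pos: [0.5811, 0.2171, 0.0632]
tool_rot: [3.14, -0.001, -0.194]
contact_force: [-0.8, -4.0, 3.4]
finger_gap: 0.159
gripper_force: 30.0
```

```bash
python3 -c "
from h import *
o=bot.observe();print(o['tool_rot'],o['ft_torque'],o['contact_force'],o['joint_pos'][5])"
```

```text
[ 3.14038456e+00 -7.07258127e-04 -1.93753301e-01] [-0.79439206  0.13954203 -0.00724456] [-0.79967163 -3.96105196  3.4383186 ] 2.0681268642650954
```

Two stops done; the torque about z is near zero, so the knob is sitting in the detent. Third:

Call:
send_rows(
  rows=[
    [-1, 0, 0, 0, 0, 0, 0.011],
    [-1, 0, 0, 0, 0, 0, 0.022],
    [-1, 0, 0, 0, 0, 0, 0.033],
    [-1, 0, 0, 0, 0, 0, 0.044],
    [-1, 0, 0, 0, 0, 0, 0.056],
    [-1, 0, 0, 0, 0, 0, 0.0667],
    [-1, 0, 0, 0, 0, 0, 0.0667],
    [-1, 0, 0, 0, 0, 0, 0.0667],
  ],
)

```text
time: 15.57
tcp_pos: [0.5809, 0.2166, 0.0632]
tool_rot: [3.14, -0.001, -0.614]
contact_force: [-2.6, -7.0, 4.7]
finger_gap: 0.154
gripper_force: 30.0
```

```bash
python3 - <<'E'
from h import *
o=bot.observe();print(o['time'],o['tool_rot'],o['ft_torque'],o['contact_force'],o['joint_pos'][5],o['qd'].round(3))
f=bot.grab_frame('wrist');s=bot.grab_frame('scene')
cv2.imwrite('pics/w9.png',np.hstack([cv2.resize(f[60:300,96:416][:,:,::-1],(400,300)),cv2.resize(s[150:315,120:340][:,:,::-1],(400,300))]))
E
```

```text
15.5667 [ 3.13968198e+00 -1.10717908e-03 -6.13540814e-01] [-1.03290185  0.31950152 -0.03323584] [-2.63954715 -7.0481752   4.71051633] 2.4875991724927937 [-0.    -0.     0.002  0.001  0.001 -0.009]
```

View pics/w9.png

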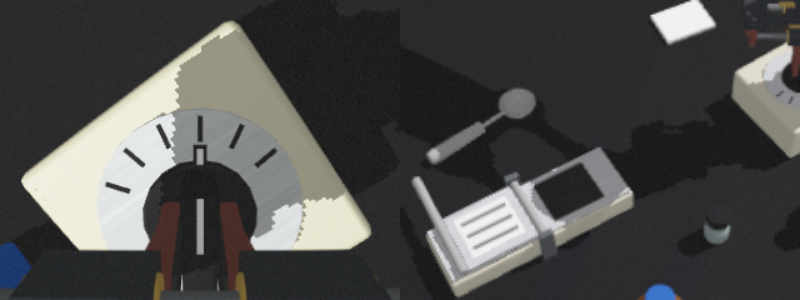

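The pointer nose is on the fourth tick at (200,128), with three ticks on the anticlockwise side and two on the other, so it is in the third stop. The frame still lies over the window. Handing in.

```bash
python3 -c "
from h import *
print(bot.job_done())"
```

```text
the job is handed in; nothing more can be done
None
```

The frame is swung over and lying flat on the window, and the knob is still gripped in its third clockwise stop; the job was handed in at about 15.7 s with no verdict returned.

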